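# Index the specimen carousel by one hole

### The job

Turn the insect-dish carousel on by exactly one hole, to the neighbouring hole marked by the orange tag (not the blue one): with the fingertips press its red plunger in to unlock it, swing the plunger round to the orange-tagged hole, then let the plunger spring back out so that it is locked there. Only press and push, never lift: the three small dishes ride along in their pockets, and everything else on the bench is left alone.

Things in the scene. Friction and masses are not known exactly. Their poses are not given: they have to be found in the camera images.
- plunger_top (a point): Centre of the flat top of the red round plunger, 38 mm across, on a black housing (56 mm radially, 50 mm across, top at z = 56 mm) fixed to the rotating disc. z = 74 mm when out, 62 mm when fully in (the point moves with it). 110 mm from the carousel axis. Pressed straight down; friction under the pressing fingertips carries it round; the housing's side may be pushed too.
- plunger (a joint): How far the plunger is pressed in, m: 0 out, 0.012 fully in. Spring: 4 N to start, 8 N at full travel. It lifts the lock pin below it, 9 mm deep in its hole: from 0.009 on, the carousel turns freely. Let go between holes, the pin rides on the plate and the plunger stays about 9 mm in; within about 4 mm of a hole the pin slips in, centres itself and the plunger returns to 0 (locked).
- turntable (a joint): Angle of the rotating disc, rad, 0 at the start, positive counter-clockwise seen from above. It turns about a vertical axis and carries housing, plunger and dishes. It locks at every 45 degrees (8 holes). Turning resistance about 0.05 N m.
- carousel_axis (a point): Point on the vertical turning axis of the carousel, z = 30 mm, level with the top of the white rotating disc (184 mm across). A steel hub there, 26 mm across, rises to z = 46 mm. The disc turns above a fixed round blue-grey metal plate, 340 mm across, 18 mm thick, with 8 dark holes at 110 mm radius.
- orange_tag: Orange stud, 20 mm across, 16 mm tall, fixed on the metal plate outside the hole circle, 155 mm from the axis, in line with the hole where the plunger must end: 45 degrees from the plunger's start, on either side. Origin: centre of its foot, z = 18 mm.
- blue_tag: Blue stud of the same size and radius, at the neighbouring hole on the other side of the plunger's start: the wrong hole. Origin: centre of its foot.
- dish1_mid (a point): Centre (half-way up) of a loose clear petri dish with three brown pupae in it, 52 mm across, 14 mm tall, standing on the white disc 52 mm from the axis between four steel studs 8 mm tall. Three such dishes stand 90, 180 and 270 degrees round from the plunger.
- dish2_mid (a point): Centre (half-way up) of a loose clear petri dish with a yellow bead of food in it, 52 mm across, 14 mm tall, standing on the white disc 52 mm from the axis between four steel studs 8 mm tall. Three such dishes stand 90, 180 and 270 degrees round from the plunger.
- dish3_mid (a point): Centre (half-way up) of a loose clear petri dish with green leaf bits in it, 52 mm across, 14 mm tall, standing on the white disc 52 mm from the axis between four steel studs 8 mm tall. Three such dishes stand 90, 180 and 270 degrees round from the plunger.
- pear: Bystander, loose on the bench: a yellow-brown pear, 66 mm across, 78 mm tall. Origin: centre of its underside.
- vial: Bystander, loose on the bench: a small clear vial with a cap, 32 mm across, 60 mm tall. Origin: centre of its underside.
- jar: Bystander, loose on the bench: an amber jar with a white cap, 52 mm across, 75 mm tall. Origin: centre of its underside.
- spare_dish: Bystander, loose on the bench: a closed petri dish, 86 mm across, 15 mm tall. Origin: centre of its underside.
- paintbrush: Bystander, loose on the bench: a small flat brush with a black handle, lying flat, 160 mm long. Origin: centre of its underside.

How it is judged:
By the outcome, as a careful person would: the job done as asked, in the order asked, and still so for the second after the job is handed in, with the robot touching nothing.
It also fails if it takes over 40 s, if anything falls off the work surface, if the arm or the gripper's body presses on something with over 40 N, if the wrist force passes 120 N, or if a joint passes its speed limit or range.

### The arm

A 6-joint arm with a two-finger parallel gripper is mounted at the origin on the work surface. World frame = base frame: x ahead of the robot, y to its left, z up, the work surface at z = 0. Lengths are in m, angles in rad, forces in N, time in s.
With the tool pointing down it reaches from about 0.3 to 0.875 m from the base axis. Payload 6.4 kg.
Tool frame: the origin (TCP) lies at the very end of the fingers, on their centre line; the grasp point (between the pads) lies 19 mm behind it; z points along the fingers, y is the direction in which the jaws open and shut (so a half turn about z gives the same grasp; the last joint's range is limited). The gripper opens to 85 mm and grips with 20 to 120 N. Pads are 22 mm wide; open, the fingers measure 114 mm over their backs; the gripper's body (76 mm by 85 mm) begins 54 mm behind the grasp point. The pads swing forward as they close: fully open they stand 13 mm farther back than shut.
Start: joints at [-1.48, 0.181, 1.607, -0, 1.354, -0.206], TCP at [0.168, -0.55, 0.231] pointing down, gripper open.
Joint ranges: [-2.99, 2.99], [-0.89, 2.07], [0.3, 2.58], [-1.14, 4.28], [0, 2.63], [-3.12, 3.12]. Speed limits (rad/s): [2.57, 2.57, 3.01, 3.14, 3.14, 3.14].

### API

Orientations are given as a unit quaternion [x, y, z, w].
In Python, from bench import robot gives the robot as it stands.
- The arm moves only by the tool play_rows, never from a script. Its arguments are lists of equal length, an entry for each row: "fingers": the gripper's target within -1 to 1 (shut at 1, half-way at 0, fully open at -1); "delta_pos": the shift along the tool's x, y, z in cm, a list of three; "angular": the turn, a rotation vector about the tool's x, y, z in rad, a list of three. A call has 1 to 10 rows; each row is the pose to reach, as a shift and turn from the pose commanded when the call began, along the tool's axes at that moment; what a row does not reach only later rows make up. A row lasts 1/12 s, in which the tool goes at most 41.7 mm and 7.16 degrees, less where a joint would pass 70% of its speed; a pose out of reach is approached as far as the arm can. A call with a gripper value outside its range is refused whole. The fingers move at their own pace and stop on an object; "force" is the grip in N (left out, the last holds). Time passes only in rows, so rows that repeat a pose let the fingers close. It gives the time, the measured TCP pose, the force and the opening at its end, in the units of the state.
- robot.get_state(): the state, without advancing time (a new reading comes with each control period).
- robot.grab_frame(name): name is "side" or "top"; returns the picture (420x560x3 uint8, red, green, blue); there is no depth.
- robot.camera_info(name): a dict with "camera_matrix" (3x3 intrinsics, pixels), "dist_coeffs" ([k1, k2, p1, p2, k3] as OpenCV has them; the pictures are not rectified), "R" (3x3) and "t" (3): a world point X has camera coordinates R X + t. Camera axes: x right, y down, z forward; pixel columns grow to the right and rows downward; lengths in m; the calibration is good to about 2 mm. A picture is of the moment at which its call begins. camera_info takes no time and is no camera call.
- robot.sign_off(): hands the job in, once; it reports no verdict.
The state is a dict: "time": time; "qpos": joint angles; "qvel": joint speeds; "tau": joint torques, N m; "ee_pos": TCP position; "tool_rot": TCP orientation; "contact_force": force on the tool from outside, world axes, zero at the start; "torque": the same for the moment, N m; "gripper_width": finger opening in m.
Only numpy, scipy, OpenCV 4.12 (cv2) and the standard library are available. Lean on these libraries where they do the work, as an engineer would, in place of code of your own. Each camera call takes 0.05 s, during which the arm holds its last target. There are 200 camera calls.

## Working session

There is one attempt and no reset: what is moved stays moved. The work goes in short steps, Python scripts to look and compute and a tool call to move; the robot and the scene stay as the last step left them, time stands still between calls to the robot, and variables do not carry over. Pictures are saved under pics/ and viewed, about 8 in all and at most 12, crops included, and the job is handed in when it is done.

Besides the shell and the picture viewer there is one more tool, called as a command line: name --argument value ..., lists and objects as JSON in quotes. play_rows: Moves the arm, as the interface text tells. Its arguments: {"type":"object","properties":{"fingers":{"type":"array"},"delta_pos":{"type":"array"},"angular":{"type":"array"},"force":{"type":"number"}},"required":["fingers","delta_pos","angular"]}

```bash
mkdir -p pics; python3 - <<'E'
from bench import robot
import cv2,numpy as np
for n in("side","top"):
    f=robot.grab_frame(n); cv2.imwrite(f"pics/{n}0.png",f[:,:,::-1])
    c=robot.camera_info(n); R=np.array(c["R"]);print(n,np.round(-R.T@np.array(c["t"]),3),np.round(R,2).tolist(),c["camera_matrix"],c["dist_coeffs"])
s=robot.get_state();print(s)
E
```

```text
side [-0.073  0.699  0.643] [[-0.77, -0.64, -0.02], [-0.32, 0.42, -0.85], [0.55, -0.65, -0.53]] [[412.6627809    0.         276.39817033]
 [  0.         412.6627809  208.88349327]
 [  0.           0.           1.        ]] [-0.06365892  0.          0.          0.          0.        ]
top [ 0.335 -0.014  1.126] [[0.01, -1.0, -0.0], [-0.98, -0.01, -0.18], [0.18, 0.0, -0.98]] [[426.57146592   0.         280.66205949]
 [  0.         426.57146592 205.99304383]
 [  0.           0.           1.        ]] [-0.0894138  0.         0.         0.         0.       ]
{'time': 0.1, 'qpos': array([-1.48030742e+00,  1.81493411e-01,  1.60791465e+00,  2.29022767e-05,
        1.35380573e+00, -2.06338227e-01]), 'qvel': array([ 0.00131804, -0.00254443, -0.00159682,  0.00079745,  0.00028694,
       -0.00211433]), 'tau': array([-2.39332292e-05, -4.45881736e+01, -3.52240062e+01, -3.98940556e-04,
        4.12150141e-03, -7.20355274e-06]), 'ee_pos': array([ 0.16813669, -0.54934317,  0.23045604]), 'tool_rot': array([ 9.89006948e-01,  1.47866831e-01,  5.80876616e-05, -8.08564481e-04]), 'contact_force': array([ 0.69389577,  0.14232646, -0.5305077 ]), 'torque': array([ 0.00041811, -0.00286966, -0.02143503]), 'gripper_width': 0.08549188184965378}
```

View pics/top0.png

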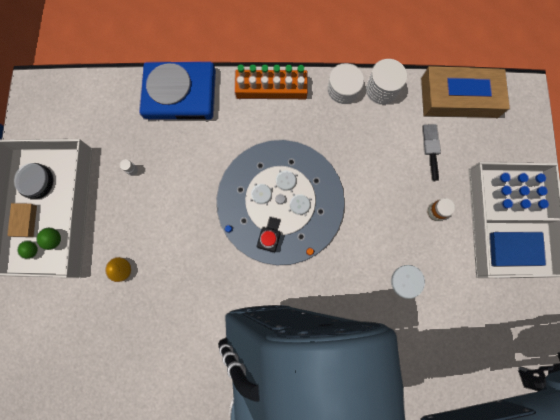

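View pics/side0.png

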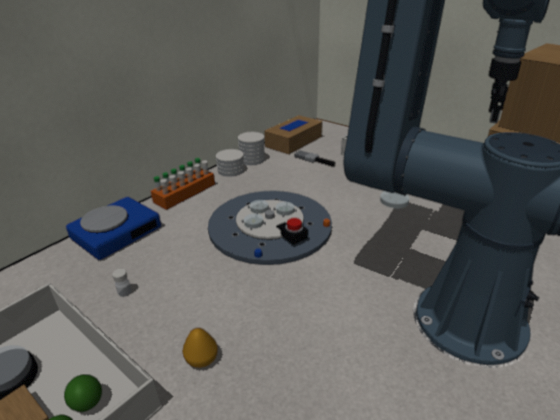

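The top view shows the hub at about (281,199), the red plunger at (268,239), the orange tag at (310,251) and the blue tag at (228,229). The side view agrees. Next I'll measure these points.

```bash
cat > h.py <<'E'
from bench import robot
import cv2,numpy as np
def cam(n):
    c=robot.camera_info(n);return [np.array(c[k],float) for k in("camera_matrix","dist_coeffs","R","t")]
def ray(n,p,z):
    K,D,R,t=cam(n);u=cv2.undistortPoints(np.array([[p]],float),K,D)[0,0]
    C=-R.T@t;d=R.T@np.array([u[0],u[1],1]);return (C+d*(z-C[2])/d[2])
def proj(n,X):
    K,D,R,t=cam(n);return cv2.projectPoints(np.array(X,float).reshape(-1,1,3),cv2.Rodrigues(R)[0],t,K,D)[0][:,0]
HUE={"red":[(0,6),(172,180)],"orange":[(7,14)],"blue":[(105,125)]}
def blobs(f,col,roi,smin=150,vmin=90):
    h=cv2.cvtColor(f,cv2.COLOR_RGB2HSV);m=np.zeros(f.shape[:2],np.uint8)
    for a,b in HUE[col]: m|=cv2.inRange(h,(a,smin,vmin),(b,255,255))
    k=np.zeros_like(m);x0,x1,y0,y1=roi;k[y0:y1,x0:x1]=1;m*=k
    n,_,st,ce=cv2.connectedComponentsWithStats(m)
    return [(st[i,4],ce[i].round(1)) for i in range(1,n) if st[i,4]>6]
E
python3 - <<'E'
from h import *
for n,roi in(("top",(210,350,135,270)),("side",(200,340,185,265))):
    f=cv2.imread(f"pics/{n}0.png")[:,:,::-1].copy()
    for c,z in(("red",.074),("orange",.03),("blue",.03)):
        for a,p in blobs(f,c,roi): print(n,c,a,p,ray(n,p,z).round(4))
    # plate
    h=cv2.cvtColor(f,cv2.COLOR_RGB2HSV)
    print(h[155,281] if n=="top" else h[245,290])
    m=cv2.inRange(h,(95,35,40),(125,150,200))
    cs=max(cv2.findContours(m,cv2.RETR_EXTERNAL,cv2.CHAIN_APPROX_NONE)[0],key=lambda c:cv2.contourArea(c)*(abs(c[:,0,0].mean()-275)<30)*(c[:,0,1].max()<275))
    P=np.array([ray(n,p,.018)[:2] for p in cv2.convexHull(cs)[:,0]])
    (x,y),r=cv2.minEnclosingCircle(P.astype(np.float32));print("plate",x,y,r)
s=robot.get_state();from scipy.spatial.transform import Rotation as Ro
print(Ro.from_quat(s["tool_rot"]).as_matrix().round(3))
E
```

```text
top red 177 [268.3 238.1] [0.4458 0.0189 0.074 ]
top orange 38 [309.7 251.1] [ 0.418  -0.0865  0.03  ]
top blue 33 [228.1 228.3] [0.4749 0.1248 0.03  ]
[107  43 119]
plate 0.5522369742393494 -0.009704354219138622 0.16729488968849182
side red 92 [293.6 222.2] [0.4427 0.0246 0.074 ]
side orange 25 [326.  221.3] [ 0.417  -0.0842  0.03  ]
side blue 19 [257.4 250.4] [0.4769 0.1236 0.03  ]
[107  56  73]
plate 0.5443355441093445 0.0006838710978627205 0.1732921600341797
[[ 0.956  0.292 -0.   ]
 [ 0.292 -0.956  0.002]
 [ 0.    -0.002 -1.   ]]
```

Fit to the tags: the axis is at (0.552,-0.010) and the plunger at (0.446,0.019), which matches the red blob. The tag spacing is 217.5 mm against 219 mm expected. Orange is 45° counter-clockwise, so the plunger should end at about (0.4565,-0.064). First I'll fly above the plunger with the fingers shut.

play_rows --fingers '[1, 1, 1, 1, 1, 1, 1, 1, 1, 1]' --delta_pos '[[4, -4.3, 0], [8, -8.6, 0], [11, -11.8, 0], [14, -15, 0], [17, -18.2, 0], [20, -21.4, 0], [22.8, -24.4, 0], [25.6, -27.4, 0], [28.4, -30.4, 0], [30, -32, 0]]' --angular '[[0, 0, 0.03], [0, 0, 0.06], [0, 0, 0.09], [0, 0, 0.12], [0, 0, 0.15], [0, 0, 0.18], [0, 0, 0.21], [0, 0, 0.24], [0, 0, 0.27], [0, 0, 0.297]]'

```text
time: 0.93
ee_pos: [0.3517, -0.1737, 0.2312]
tool_rot: [1.0, -0.001, 0.0, 0.0]
contact_force: [0.9, -0.5, 0.3]
gripper_width: 0.0001
```

play_rows --fingers '[1, 1, 1, 1, 1, 1, 1, 1, 1, 1]' --delta_pos '[[1.5, -3, 1], [3, -6, 3], [4.5, -9, 5], [6, -12, 7], [7.2, -15, 9], [8, -16.6, 10.5], [8.4, -17.3, 11], [8.5, -17.6, 11.1], [8.5, -17.6, 11.1], [8.5, -17.6, 11.1]]' --angular '[[0, 0, 0], [0, 0, 0], [0, 0, 0], [0, 0, 0], [0, 0, 0], [0, 0, 0], [0, 0, 0], [0, 0, 0], [0, 0, 0], [0, 0, 0]]'

```text
time: 1.77
ee_pos: [0.437, -0.0007, 0.1211]
tool_rot: [1.0, -0.0, 0.001, 0.0]
contact_force: [-0.1, -0.6, 0.0]
gripper_width: 0.0002
```

```bash
python3 - <<'E'
from h import *
f=robot.grab_frame("side");s=robot.get_state();print(s["ee_pos"],s["contact_force"],proj("side",s["ee_pos"]))
print(blobs(f,"red",(200,340,185,265)))
a=cv2.resize(f[150:270,200:360,::-1],None,fx=4,fy=4,interpolation=cv2.INTER_CUBIC)
cv2.imwrite("pics/s1.png",a)
E
```

```text
[ 0.43715966 -0.00090753  0.12129681] [-0.1425295   0.22332035  0.01911577] [[301.81485241 202.34110937]]
[(np.int32(110), array([293. , 223.9]))]
```

View pics/s1.png

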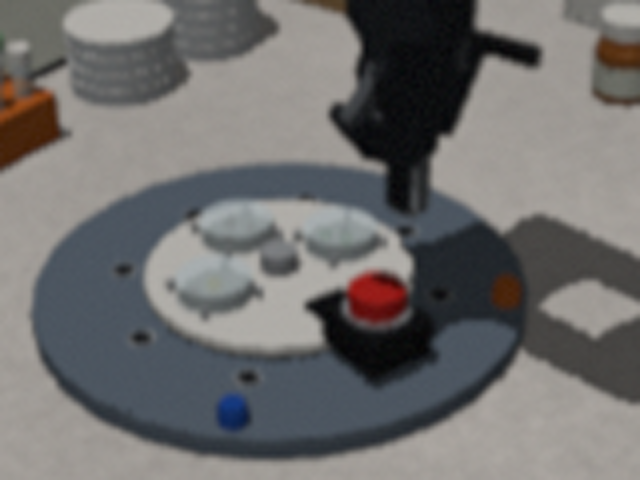

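The close-up shows the shut fingertips above and right of the plunger, matching the projection, with the plunger still out. They need to move about +9 mm in x and +20 mm in y, then come down to just above the top.

play_rows --fingers '[1, 1, 1, 1, 1, 1]' --delta_pos '[[0.9, -2.0, 0], [0.9, -2.0, 2], [0.9, -2.0, 3.5], [0.9, -2.0, 4.0], [0.9, -2.0, 4.0], [0.9, -2.0, 4.0]]' --angular '[[0, 0, 0], [0, 0, 0], [0, 0, 0], [0, 0, 0], [0, 0, 0], [0, 0, 0]]'

```text
time: 2.32
ee_pos: [0.4459, 0.0194, 0.081]
tool_rot: [1.0, -0.001, 0.0, 0.0]
contact_force: [0.0, 0.9, 0.4]
gripper_width: 0.0002
```

play_rows --fingers '[1, 1, 1, 1, 1, 1, 1, 1]' --delta_pos '[[0, 0, 0.3], [0, 0, 0.6], [0, 0, 0.9], [0, 0, 1.2], [0, 0, 1.5], [0, 0, 1.7], [0, 0, 1.7], [0, 0, 1.7]]' --angular '[[0, 0, 0], [0, 0, 0], [0, 0, 0], [0, 0, 0], [0, 0, 0], [0, 0, 0], [0, 0, 0], [0, 0, 0]]'

```text
time: 2.98
ee_pos: [0.4466, 0.02, 0.064]
tool_rot: [1.0, -0.0, 0.001, 0.0]
contact_force: [-0.5, -1.2, 6.7]
gripper_width: 0.0002
```

The plunger is about 10 mm in at 6.7 N. I'll press slightly further, then swing the first 22.5°, turning the tool with the carousel.

play_rows --fingers '[1, 1, 1]' --delta_pos '[[0, 0, 0.1], [0, 0, 0.15], [0, 0, 0.15]]' --angular '[[0, 0, 0], [0, 0, 0], [0, 0, 0]]'

```text
time: 3.23
ee_pos: [0.4466, 0.02, 0.0625]
tool_rot: [1.0, -0.0, 0.001, 0.0]
contact_force: [-0.6, -1.0, 7.4]
gripper_width: -0.0002
```

play_rows --fingers '[1, 1, 1, 1, 1, 1, 1, 1, 1, 1]' --delta_pos '[[-0.12, 0.46, 0], [-0.22, 0.93, 0], [-0.3, 1.41, 0], [-0.35, 1.88, 0], [-0.39, 2.36, 0], [-0.4, 2.84, 0], [-0.4, 3.32, 0], [-0.37, 3.8, 0], [-0.32, 4.28, 0], [-0.32, 4.28, 0]]' --angular '[[0, 0, -0.044], [0, 0, -0.087], [0, 0, -0.131], [0, 0, -0.175], [0, 0, -0.218], [0, 0, -0.262], [0, 0, -0.305], [0, 0, -0.349], [0, 0, -0.393], [0, 0, -0.393]]'

```text
time: 4.07
ee_pos: [0.4437, -0.0236, 0.0628]
tool_rot: [0.981, 0.196, 0.001, 0.001]
contact_force: [-0.0, -0.9, 7.2]
gripper_width: -0.0001
```

```bash
python3 - <<'E'
from h import *
f=robot.grab_frame("side");s=robot.get_state();print(s["ee_pos"],s["contact_force"],s["tool_rot"],proj("side",s["ee_pos"]))
print(blobs(f,"red",(200,340,185,265)))
a=cv2.resize(f[150:270,200:360,::-1],None,fx=4,fy=4,interpolation=cv2.INTER_CUBIC)
cv2.imwrite("pics/s2.png",a)
E
```

```text
[ 0.44374562 -0.02332892  0.06276144] [0.50884314 0.49425745 7.44300686] [9.80750094e-01 1.95262633e-01 1.11875741e-03 7.10907975e-04] [[304.64550256 217.50247693]]
[]
```

View pics/s2.png

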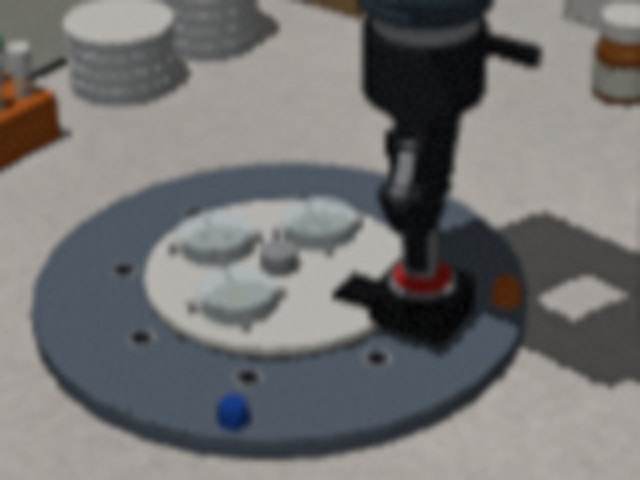

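The fingers are still on the red top, the plunger is held in, and the disc is about half-way round with its dishes in place. Now the second half.

play_rows --fingers '[1, 1, 1, 1, 1, 1, 1, 1, 1, 1]' --delta_pos '[[-0.12, 0.46, 0], [-0.22, 0.93, 0], [-0.3, 1.41, 0], [-0.35, 1.88, 0], [-0.39, 2.36, 0], [-0.4, 2.84, 0], [-0.4, 3.32, 0], [-0.37, 3.8, 0], [-0.32, 4.28, 0], [-0.32, 4.28, 0]]' --angular '[[0, 0, -0.044], [0, 0, -0.087], [0, 0, -0.131], [0, 0, -0.175], [0, 0, -0.218], [0, 0, -0.262], [0, 0, -0.305], [0, 0, -0.349], [0, 0, -0.393], [0, 0, -0.393]]'

```text
time: 4.95
ee_pos: [0.4582, -0.0645, 0.0631]
tool_rot: [0.923, 0.384, 0.002, 0.001]
contact_force: [2.4, 1.1, 7.0]
gripper_width: 0.0001
```

```bash
python3 - <<'E'
from h import *
f=robot.grab_frame("side");s=robot.get_state();print(s["ee_pos"],s["contact_force"],s["tool_rot"],proj("side",s["ee_pos"]))
a=cv2.resize(f[150:270,200:360,::-1],None,fx=4,fy=4,interpolation=cv2.INTER_CUBIC)
cv2.imwrite("pics/s3.png",a)
E
```

```text
[ 0.45798359 -0.06418483  0.0630842 ] [1.54887682 1.57708434 7.44697526] [0.92376247 0.38296009 0.00163618 0.00133894] [[309.43620825 208.93400596]]
```

View pics/s3.png

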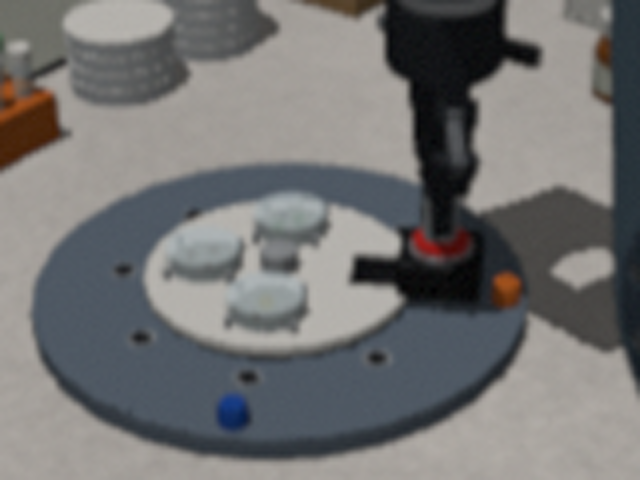

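The housing is now in line with the orange tag, and the TCP is within 2 mm of the target. I'll release straight up.

play_rows --fingers '[1, 1, 1, 1, 1, 1]' --delta_pos '[[0, 0, -0.2], [0, 0, -0.5], [0, 0, -0.7], [0, 0, -0.9], [0, 0, -0.9], [0, 0, -0.9]]' --angular '[[0, 0, 0], [0, 0, 0], [0, 0, 0], [0, 0, 0], [0, 0, 0], [0, 0, 0]]'

```text
time: 5.5
ee_pos: [0.4573, -0.0634, 0.0716]
tool_rot: [0.924, 0.383, 0.001, 0.001]
contact_force: [3.0, 1.6, 4.7]
gripper_width: -0.0002
```

There's still 4.7 N of spring at z = 72 mm, so the pin has entered the hole. Retreating upward.

play_rows --fingers '[1, 1, 1, 1, 1, 1, 1, 1, 1]' --delta_pos '[[0, 0, -0.3], [0, 0, -0.6], [0, 0, -2], [0, 0, -5], [0, 0, -8], [0, 0, -12], [0, 0, -15], [0, 0, -15], [0, 0, -15]]' --angular '[[0, 0, 0], [0, 0, 0], [0, 0, 0], [0, 0, 0], [0, 0, 0], [0, 0, 0], [0, 0, 0], [0, 0, 0], [0, 0, 0]]'

```text
time: 6.25
ee_pos: [0.4561, -0.0637, 0.2221]
tool_rot: [0.924, 0.383, 0.001, 0.001]
contact_force: [-1.0, -0.7, -1.1]
gripper_width: -0.0003
```

```bash
python3 - <<'E'
from h import *
f=robot.grab_frame("side");s=robot.get_state();print(s["ee_pos"],s["contact_force"])
A=np.array([.5523,-.0103]);
for a in(208.5,209.4,210.3):
  p=A+.11*np.array([np.cos(np.radians(a)),np.sin(np.radians(a))]);print(a,[proj("side",[*p,z])[0].round(1) for z in(.065,.074)])
print(blobs(f,"red",(200,340,185,265)), "start proj",proj("side",[.4463,.0193,.074]))
a=cv2.resize(f[150:270,200:360,::-1],None,fx=4,fy=4,interpolation=cv2.INTER_CUBIC)
cv2.imwrite("pics/s4.png",a)
cv2.imwrite("pics/t4.png",robot.grab_frame("top")[:,:,::-1])
E
```

```text
[ 0.4550592  -0.06325084  0.22025914] [-0.8503369  -0.80886386 -0.72519759]
208.5 [array([309.9, 208.8]), array([310. , 205.9])]
209.4 [array([309.9, 208.5]), array([310. , 205.6])]
210.3 [array([310. , 208.1]), array([310.1, 205.2])]
[(np.int32(115), array([309.5, 207.7]))] start proj [[293.75049887 220.77478233]]
```

View pics/s4.png

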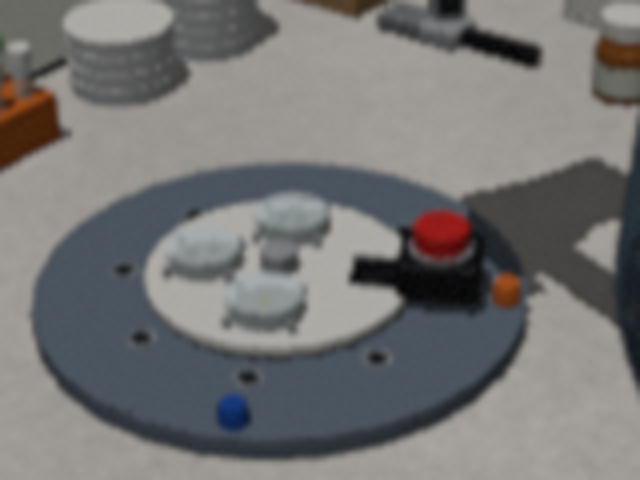

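View pics/t4.png

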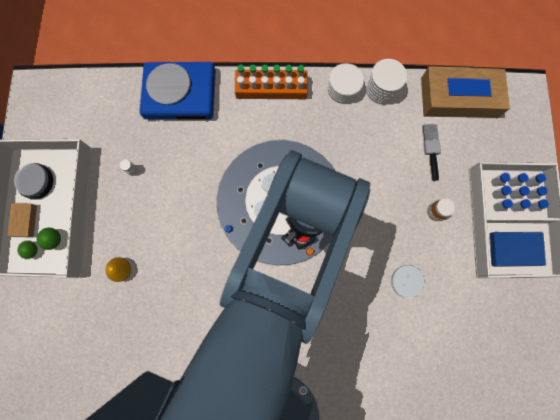

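The plunger stands fully out in line with the orange tag. Its red blob is at (309.5,207.7), the same offset from the out projection as at the start, and its area is 115 px against 110. The dishes are in their pockets and the bystanders haven't moved. Handing in.

```bash
python3 -c "
from bench import robot
print(robot.sign_off())"
```

```text
the job is handed in; nothing more can be done
None
```

The carousel is turned on by one hole (45° counter-clockwise) to the orange tag, and every check I made says it is locked there. I pressed the plunger about 11 mm in (7.4 N) with the shut fingertips, swung it round to the orange-tagged hole, and released it straight up. It took about 6.5 s.

- **Release:** at z = 72 mm the spring still pushed back with 4.7 N. The plunger therefore came all the way up instead of staying about 9 mm in, so the pin is in the hole.
- **Final side view:** the plunger is fully out and in line with the orange tag, 1–2 px from where I predicted. The three dishes are in their pockets.
- **Final top view:** the bystanders are where they started. The arm hides much of the carousel in this view, so the carousel check rests on the side camera.
- **Small disagreement:** just before release the fingertips were about 1.5 mm off the computed target. That is well inside the 4 mm in which the pin centres itself.
- **Robot:** it ended 0.22 m up, touching nothing. No check failed.

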